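# Close up the potter's damp box

### The job

Close up the damp box so that the two cups inside do not dry out: with your fingertips push its open lid down until it is fully shut, then push the small vent shutter on top of the lid along its rails until it is fully closed. Only push: touch the lid from its outer side alone, never lift it or reach under it, do not pinch the shutter's tab, and leave the cups and the other things on the bench where they are.

Things in the scene. Friction and masses are not known exactly. Their poses are not given: they have to be found in the camera images.
- damp_box: The damp box: a heavy fixed grey plastic tub, 220 mm (x) by 260 mm (y), 110 mm high to its rim, walls 6 mm, with a cast plaster floor 23 mm above the bench. Origin: centre of its underside, on the bench. Its x points away from the robot at yaw 0, to the hinged side; z up.
- lid (a joint): Hinge angle of the white lid, rad: 0 = shut, lying level on the rim; it grows as the lid's near edge swings up and away from the robot (1.1 = steeply open; stop at 1.5). The hinge is stiff: the lid stays at whatever angle it is left, and 3 to 6 N near its front edge moves it. Its outer face (the top when shut) faces up and away from the robot while open.
- lid_hinge (a point): Middle of the hinge line, at the top of the tub's far (+x) wall: 110 mm along +x and 110 mm up from the origin of damp_box, fixed to the tub. The hinge line runs along the box's y; it is level with the lid's underside. Axes as damp_box.
- lid_push (a point): A point on the lid's outer face, mid-width, 190 mm from the hinge: a good place to push. It turns with the lid, z out of the outer face; axes as damp_box when shut. The lid is 12 mm thick (underside level with the hinge line), 264 mm wide and reaches 220 mm from the hinge; a lip 90 mm wide in the middle of its front edge reaches 242 mm.
- vent (a joint): How far the vent shutter is open, m: 0 = fully closed, at the stop bar at the +y end of its rails; 0.058 = fully open. To close, it slides along the box's +y, against about 1.5 N of friction; it stays where it is left. A grey plate 58 mm (x) by 68 mm (y) by 4 mm on the lid's outer face, between two rails along y, 7 mm high, 60 mm apart. Open, it uncovers black slots.
- vent_tab (a point): Middle of the top of the shutter's upright tab: 36 mm along x, 10 mm thick along y (5 mm either side), its top 26.5 mm above the lid's outer face. Moves with shutter and lid; axes as the lid's. With the lid shut it is 100 mm to -x of the hinge, and in the box frame at y = +24 mm minus the joint value of vent.
- cup_wide: Loose buff clay cup standing in the damp box, 76 mm across, 60 mm high; origin at the centre of its foot.
- cup_tall: Loose buff clay cup standing in the damp box, 62 mm across, 75 mm high; origin at the centre of its foot.
- brush: Loose brush lying beside the damp box on its +y side, about 200 mm long; origin at its underside, near its middle, x along it.
- rib: Loose flat wooden throwing rib lying beside the damp box on its -y side, 70 by 65 by 9 mm; origin at its underside.
- jar: Loose amber glass jar on the bench, 64 mm across, 85 mm high; origin at the centre of its foot.
- candlestick: Loose buff clay candlestick on the bench, 80 mm across, 114 mm high; origin at the centre of its foot.
- bowl: Loose buff clay bowl on the bench, 130 mm across, 50 mm high; origin at the centre of its foot.
Mind the look-alikes: they are no part of the job. What is shaped like the cup_tall but red or yellow is not meant.

How it is judged:
On the way, in this order (a step that is already met when the one before it is completed fails the run):
1. the lid is pushed fully shut (value of joint lid below 0.03 rad), for 0.2 s.
2. with the lid shut, the vent shutter is pushed fully closed (value of joint lid below 0.03 rad and value of joint vent below 0.004 m), for 0.2 s.
At the end, for the whole second after the job is handed in: the lid is shut to within 0.03 rad, the vent shutter is within 4 mm of fully closed, both are at rest, and the cups and the other loose things stand within 30 mm of where they were, the cups, jar and candlestick upright (all of step 2 and velocity of joint lid between -0.02 and 0.02 rad/s and velocity of joint vent between -0.005 and 0.005 m/s and angle between each of cup_wide, cup_tall, jar, candlestick's own z axis and vertical below 0.2 rad and distance of each of cup_wide, cup_tall, brush, rib, jar, candlestick, bowl from where it was at the start of the episode below 0.03 m); the robot touches nothing.
It fails at once if the lid is taken hold of, lifted or pushed from its inner side (contact force between the fingers and lid_c0 above 1 N or contact force between the fingers and lid_c1 above 1 N).
It fails at once if the shutter's tab is pinched: the fingers press on both its sides at once (contact force between the fingers and vent_c0 above 0.5 N and contact force between the fingers and vent_c1 above 0.5 N).
It fails at once if a cup or another loose thing is lifted, knocked or shifted by more than 30 mm (distance of any of cup_wide, cup_tall, brush, rib, jar, candlestick, bowl from where it was at the start of the episode above 0.03 m).
It also fails if it takes over 40 s, if anything falls off the work surface, if the arm or the gripper's body presses on something with over 40 N, if the wrist force passes 120 N, or if a joint passes its speed limit or range.

### The arm

A 7-joint arm with a two-finger parallel gripper is mounted at the origin on the work surface. World frame = base frame: x ahead of the robot, y to its left, z up, the work surface at z = 0. Lengths are in m, angles in rad, forces in N, time in s.
With the tool pointing down it reaches from about 0.35 to 0.9 m from the base axis. Payload 8.1 kg.
Tool frame: the origin (TCP) lies on the centre line of the jaws, within the pads' length; the fingertips stand 19 mm ahead of it and the grasp point (between the pads) is the TCP (arm.tip_reach is the distance from the TCP to the fingertips, in m); z points along the fingers, y is the line along which they close (so a half turn about z gives the same grasp; the last joint's range is limited). The gripper opens to 92 mm and grips with 3 to 60 N. Pads are 19 mm wide; open, the fingers measure 130 mm over their backs; the gripper's body (75 mm by 190 mm) begins 47 mm behind the grasp point.
Start: joints at [1.013, 0.434, 0.025, 1.573, -0.012, 1.134, -0.075], TCP at [0.275, -0.561, 0.246] pointing down, gripper open.
Joint ranges: [-2.62, 2.62], [-0.44, 2.09], [-1.27, 1.32], [0.08, 2.57], [-1.32, 4.46], [0.12, 2], [-2.74, 2.74]. Speed limits (rad/s): [2.22, 2.22, 3.01, 3.01, 3.14, 3.14, 3.14].

### API

Orientations are given as a rotation vector (axis times angle).
In Python, from cell import arm gives the robot as it stands.
- The arm moves only by the tool arm_command, never from a script. Its argument "targets" is a list that holds one entry, the list of rows, each a list of 6 numbers: the shift along the tool's x, y, z in m, then the turn, a rotation vector about the tool's x, y, z in rad. A call has 1 to 10 rows; each row shifts and turns the commanded pose from where the row before left it, along the tool's axes as they then stand; what a row does not reach is not made up. A row lasts 1/8 s, in which the tool goes at most 62.5 mm and 10.7 degrees, less where a joint would pass 70% of its speed; a pose out of reach is approached as far as the arm can. A call with a gripper value outside its range is refused whole. "jaw" is the finger opening in m, from 0 to 0.0918, set as the call begins (left out, the last holds). The fingers move at their own pace and stop on an object; "newtons" is the grip in N (left out, the last holds). Time passes only in rows, so rows that do not move let the fingers close. It gives the time, the measured TCP pose, the force, the opening and the grip force at its end, in the units of the state.
- arm.observe(): the state, without advancing time (a new reading comes with each control period).
- arm.get_image(name): name is "side" or "top" or "wrist"; returns a dict with "pixels" (400x640x3 uint8, red, green, blue), "z_map" (400x640 float32, m along the optical axis (not along the pixel's ray), 0 where there is no reading), "fx", "fy", "cx", "cy" (pixels), "xyz" and "rotation" of the camera in the world; the wrist camera has in their place "T_tool_cam" (4x4, takes a point from camera to tool coordinates, whose origin is the TCP and whose axes are the flange's). Camera axes: x right, y down, z forward; pixel columns grow to the right and rows downward; lengths in m; the calibration is good to about 2 mm. A picture is of the moment at which its call begins: read the wrist's pose just before it.
- arm.sign_off(): hands the job in; it is judged then, once.
The state is a dict: "clock": time; "joints": joint angles; "dq": joint speeds; "joint_efforts": joint torques, N m; "position": TCP position; "ee_rot": TCP orientation; "force": force on the tool from outside, world axes, zero at the start; "ft_torque": the same for the moment, N m; "width": opening from 0.0 (shut) to 1.0 (fully open); "gripper_force": force on a finger pad.
Only numpy, scipy, OpenCV 4.12 (cv2) and the standard library are available. Lean on these libraries where they do the work, as an engineer would, in place of code of your own. Each camera call takes 0.05 s, during which the arm holds its last target. There are 200 camera calls.

## Working session

There is one attempt and no reset: what is moved stays moved. The work goes in short steps, Python scripts to look and compute and a tool call to move; the robot and the scene stay as the last step left them, time stands still between calls to the robot, and variables do not carry over. Pictures are saved under pics/ and viewed, at most 10 in all, crops included, and the job is handed in when it is done.

Besides the shell and the picture viewer there is one more tool, called after "Call:" as name(argument=value, ...) on one line, values as JSON. arm_command: Moves the arm, as the interface text tells. Its arguments: {"type":"object","properties":{"targets":{"type":"array","items":{"type":"array","items":{"type":"array","items":{"type":"number"}}}},"jaw":{"type":"number"},"newtons":{"type":"number"}},"required":["targets"]}

```bash
mkdir -p pics; cat > h.py <<'E'
import numpy as np, cv2
from cell import arm
def pts(im):
    z=im["z_map"]; v,u=np.mgrid[:z.shape[0],:z.shape[1]]
    P=np.stack([(u-im["cx"])/im["fx"]*z,(v-im["cy"])/im["fy"]*z,z],-1)
    return P@np.array(im["rotation"]).T+np.array(im["xyz"])
E
python3 - <<'E'
from h import *
print(arm.observe())
for n in("side","top"):
    im=arm.get_image(n); cv2.imwrite(f"pics/{n}0.png",im["pixels"][:,:,::-1]); print(n,im["xyz"],im["rotation"],im["fx"])
    np.save(n+"0.npy",pts(im)); np.save(n+"z.npy",im["z_map"])
E
```

```text
{'clock': 0.0, 'joints': array([ 1.01337968,  0.43522455,  0.02499692,  1.57413175, -0.01159882,
        1.13400166, -0.07506979]), 'dq': array([ 2.97777579e-04, -1.71767830e-03, -6.53740508e-04,  4.53003232e-04,
        1.00642487e-03, -1.38081726e-04,  7.92545740e-05]), 'joint_efforts': array([-1.15614755e-03, -6.67845654e+01,  9.84886140e-01, -3.14465761e+01,
       -6.06257049e-02,  4.29037982e-02,  1.37031102e-04]), 'position': array([ 0.2742771 , -0.56104371,  0.24493086]), 'ee_rot': array([-3.05923471e+00, -7.07842745e-01,  8.11932869e-04]), 'force': array([-0.7366574 , -0.53225326, -0.26751538]), 'ft_torque': array([-0.01883277,  0.01689328,  0.0063641 ]), 'gripper_force': 0.0, 'width': 0.9966113636279582}
side [0.0682737  0.51447033 0.94468135] [-0.93098798  2.58387454 -0.94910116] 419.36766685695545Traceback (most recent call last):
  File "<stdin>", line 5, in <module>
  File "h.py", line 6, in pts
    return P@np.array(im["rotation"]).T+np.array(im["xyz"])
           ~~~~~~~~~~~~~~~~~~~~~~~~~~~~^~~~~~~~~~~~~~~~~~~~
ValueError: operands could not be broadcast together with shapes (400,640) (3,)
```

```bash
sed -i 's/np.array(im\["rotation"\]).T/cv2.Rodrigues(np.array(im["rotation"]))[0].T/' h.py
python3 - <<'E'
from h import *
for n in("side","top"):
    im=arm.get_image(n); cv2.imwrite(f"pics/{n}0.png",im["pixels"][:,:,::-1]); print(n,im["xyz"],im["rotation"],im["fx"])
    np.save(n+"0.npy",pts(im)); np.save(n+"z.npy",im["z_map"])
E
```

```text
side [0.0682737  0.51447033 0.94468135] [-0.93098798  2.58387454 -0.94910116] 419.36766685695545
top [0.43108562 0.00594601 1.31343847] [-2.15201799  2.21383365 -0.0983343 ] 422.95306995200974
```

View pics/side0.png

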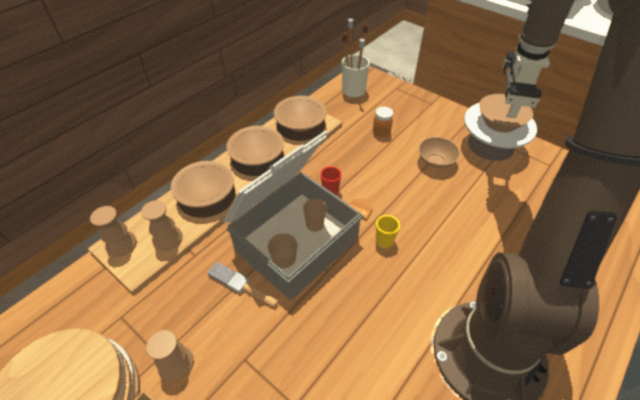

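View pics/top0.png

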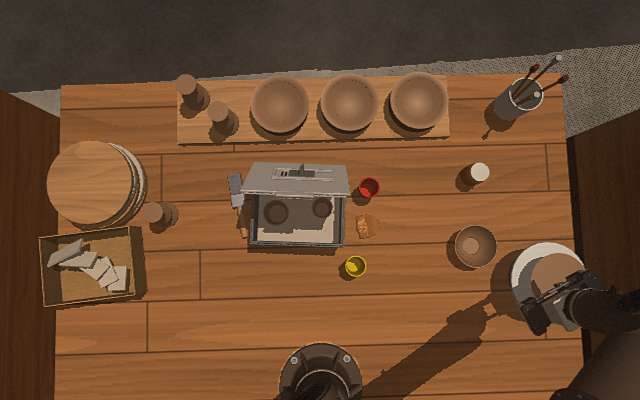

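```bash
python3 - <<'E'
from h import *
P=np.load("top0.npy"); S=P[160:255,225:360].reshape(-1,3)
S=S[np.isfinite(S).all(1)]
rim=S[(S[:,2]>.10)&(S[:,2]<.116)]
print("rim",len(rim),rim.min(0),rim.max(0),cv2.minAreaRect(rim[:,:2].astype(np.float32)))
m=P[205:250,240:355].reshape(-1,3); m=m[(m[:,2]>.095)&(m[:,2]<.12)]
r=cv2.minAreaRect(m[:,:2].astype(np.float32)); print("rimlow",r); print(cv2.boxPoints(r))
for v in range(160,252,3): print(v,np.round(P[v,[262,280,300,320,335]],3).tolist())
E
```

```text
rim 757 [ 0.40976446 -0.08087049  0.10000159] [0.65904124 0.19389601 0.11589195] ((0.535103976726532, 0.05287516862154007), (0.2698952257633209, 0.2364272177219391), 86.29197692871094)
rimlow ((0.473971426486969, 0.057344190776348114), (0.2719654142856598, 0.12036173790693283), 88.15906524658203)
[[ 0.40945318 -0.07663503]
 [ 0.5297528  -0.08050163]
 [ 0.5384897   0.19132341]
 [ 0.41819006  0.19519001]]
160 [[0.686, 0.165, 0.003], [0.685, 0.108, 0.003], [0.685, 0.046, -0.005], [0.682, -0.017, 0.003], [0.68, -0.064, 0.002]]
163 [[0.654, 0.15, 0.126], [0.653, 0.099, 0.122], [0.674, 0.046, -0.0], [0.672, -0.017, 0.004], [0.672, -0.064, -0.002]]
166 [[0.64, 0.147, 0.154], [0.64, 0.098, 0.145], [0.627, 0.04, 0.211], [0.639, -0.014, 0.136], [0.639, -0.057, 0.129]]
169 [[0.628, 0.144, 0.175], [0.626, 0.095, 0.179], [0.616, 0.04, 0.229], [0.623, -0.013, 0.178], [0.626, -0.055, 0.153]]
172 [[0.617, 0.142, 0.195], [0.616, 0.094, 0.193], [0.609, 0.04, 0.227], [0.615, -0.013, 0.181], [0.614, -0.054, 0.177]]
175 [[0.605, 0.14, 0.216], [0.604, 0.093, 0.213], [0.602, 0.04, 0.22], [0.603, -0.012, 0.
[... 2333 characters left out ...]
, 0.026], [0.45, 0.112, 0.02], [0.448, 0.051, 0.023], [0.447, -0.01, 0.023], [0.445, -0.056, 0.023]]
238 [[0.443, 0.167, 0.022], [0.441, 0.111, 0.029], [0.439, 0.051, 0.024], [0.438, -0.01, 0.021], [0.436, -0.055, 0.021]]
241 [[0.433, 0.156, 0.11], [0.432, 0.112, 0.025], [0.43, 0.052, 0.021], [0.428, -0.009, 0.024], [0.427, -0.055, 0.028]]
244 [[0.425, 0.156, 0.107], [0.423, 0.106, 0.103], [0.422, 0.049, 0.112], [0.42, -0.008, 0.107], [0.419, -0.05, 0.111]]
247 [[0.415, 0.17, 0.003], [0.414, 0.114, 0.0], [0.412, 0.053, -0.004], [0.41, -0.009, -0.001], [0.41, -0.051, 0.105]]
250 [[0.406, 0.17, -0.002], [0.404, 0.115, -0.001], [0.403, 0.053, 0.005], [0.401, -0.009, 0.0], [0.399, -0.055, -0.0]]
```

Look-alikes: the grey box with the white lid at top(297,205) is the only tub; the tan box (92,267) with shards is not it. Tab at (300,170); red (369,188) and yellow (356,267) pots are decoys. Now lid and tab in a close crop, plus a plane fit.

```bash
cat >> h.py <<'E'
def lidfit(S):
    p=S.copy()
    for _ in range(8):
        c=p.mean(0); n=np.linalg.svd(p-c,full_matrices=False)[2][2]; n*=np.sign(n[2])
        p=S[abs((S-c)@n)<max(.004,.02-.004*_)]
    return c,n
E
python3 - <<'E'
from h import *
img=cv2.imread("pics/top0.png")[150:255,220:380]; cv2.imwrite("pics/crop.png",cv2.resize(img,None,fx=4.5,fy=4.5,interpolation=cv2.INTER_CUBIC))
P=np.load("top0.npy"); S=P[168:192,256:343].reshape(-1,3)
c,n=lidfit(S); print("c",c,"n",n,"angle",np.arctan2(n[0],n[2]),"yaw",np.arctan2(n[1],n[0]))
# tab: points >15mm off the plane
d=(S-c)@n; t=S[d>.018]; print("tab",len(t),t.mean(0),t.min(0),t.max(0),d.max())
# front wall line, side walls
for v0,v1,u0,u1,ax in((238,249,255,345,0),(205,236,335,350,1),(205,236,243,260,1)):
    q=P[v0:v1,u0:u1].reshape(-1,3); q=q[(q[:,2]>.1)&(q[:,2]<.116)]
    for i in range(3):
        k=np.polyfit(q[:,1-ax],q[:,ax],1); r=abs(np.polyval(k,q[:,1-ax])-q[:,ax]); q=q[r<.006]
    print(ax,k,len(q),np.polyval(k,.055 if ax==0 else .48), np.percentile(q[:,ax]-np.polyval(k,q[:,1-ax]),[2,98]))
E
```

```text
c [0.58479552 0.04231594 0.24342656] n [ 0.87731324 -0.05684936  0.47653922] angle 1.0732040852541258 yaw -0.06470891996645628
tab 19 [0.53841447 0.02402848 0.68509373] [0.43108562 0.00594601 0.21635664] [0.62073379 0.04217709 1.31343847] 0.37711852598123763
0 [0.05895771 0.41948747] 324 0.42273014123474656 [-0.00507477  0.00522658]
1 [-0.0759259  -0.03630489] 119 -0.07274932247392074 [-0.0056383   0.00505688]
1 [-0.06970958  0.21820445] 115 0.1847438561654563 [-0.00446342  0.0054137 ]
```

View pics/crop.png

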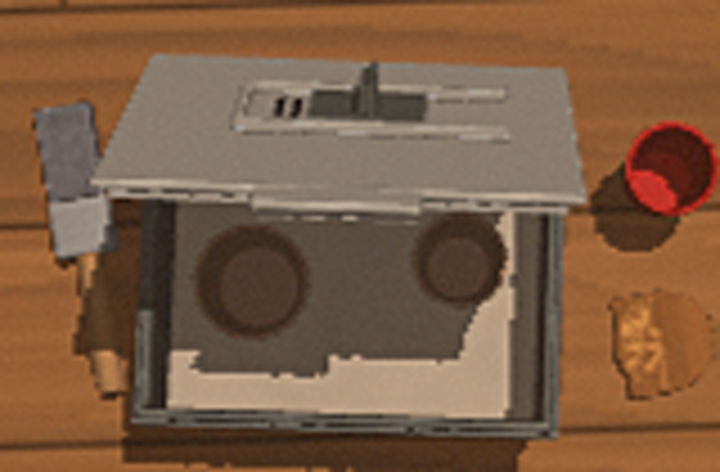

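Call:
arm_command(targets=[[[0, 0, -0.052, 0, 0, 0.0], [0, 0, -0.052, 0, 0, 0.13], [0, 0, -0.052, 0, 0, 0.13], [0, 0, 0, 0, 0, 0.13], [0, 0, 0, 0, 0, 0.13], [0.025, -0.055, 0, 0, 0, 0], [0.025, -0.055, 0, 0, 0, 0], [0.025, -0.055, 0, 0, 0, 0], [0.025, -0.055, 0, 0, 0, 0], [0.025, -0.055, 0, 0, 0, 0]]], jaw=0, newtons=10)

```text
clock: 1.4
position: [0.4177, -0.2933, 0.4017]
ee_rot: [3.14, -0.103, -0.0]
force: [1.1, 0.1, -0.7]
width: 0.01
gripper_force: 0.0
```

Call:
arm_command(targets=[[[0.022, -0.05, 0, 0, 0, 0], [0.022, -0.05, 0, 0, 0, 0], [0.022, -0.05, 0, 0, 0, 0], [0.022, -0.05, 0, 0, 0, 0], [0.022, -0.05, 0, 0, 0, 0], [0.021, -0.05, 0, 0, 0, 0], [0.021, -0.05, 0, 0, 0, 0], [0, 0, 0, 0, 0, 0]]])

```text
clock: 2.4
position: [0.5921, 0.0494, 0.4005]
ee_rot: [-3.138, 0.091, 0.003]
force: [0.1, -1.2, 0.7]
width: 0.006
gripper_force: 0.0
```

Call:
arm_command(targets=[[[0, 0, 0.04, 0, 0, 0], [0, 0, 0.04, 0, 0, 0], [0, 0, 0.016, 0, 0, 0], [-0.011, 0, 0.001, 0, 0, 0], [-0.011, 0, 0.001, 0, 0, 0], [-0.01, 0, 0.006, 0, 0, 0], [-0.01, 0, 0.006, 0, 0, 0], [-0.01, 0, 0.006, 0, 0, 0], [0, 0, 0, 0, 0, 0]]])

```text
clock: 3.52
position: [0.5385, 0.0476, 0.2851]
ee_rot: [3.14, -0.102, -0.003]
force: [0.5, -0.1, -0.1]
width: 0.002
gripper_force: 0.0
```

```bash
python3 - <<'E'
from h import *
im=arm.get_image("side"); cv2.imwrite("pics/s1.png",cv2.resize(im["pixels"][60:320,190:460,::-1],None,fx=2,fy=2)); print(arm.observe()["force"])
E
```

```text
[ 0.0246171   0.11367037 -0.00854452]
```

View pics/s1.png

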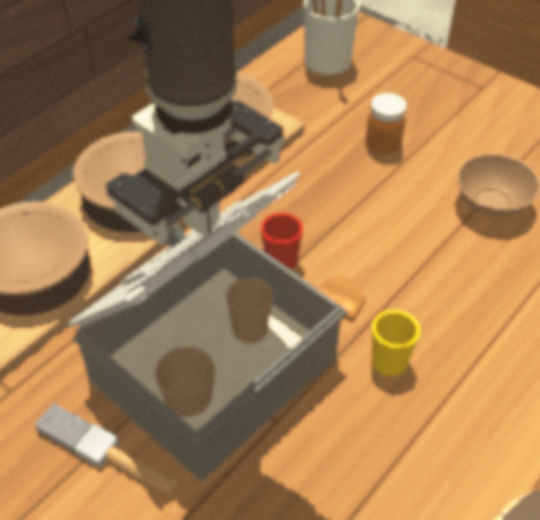

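Picture: the lid has swung down with the fingertip on its outer face (crop 180,235), the cups untouched. Continuing the arc.

Call:
arm_command(targets=[[[-0.011, 0, 0.009, 0, 0, 0], [-0.011, 0, 0.009, 0, 0, 0], [-0.01, 0, 0.0105, 0, 0, 0], [-0.01, 0, 0.0105, 0, 0, 0], [-0.0085, 0, 0.012, 0, 0, 0], [-0.0085, 0, 0.012, 0, 0, 0], [-0.007, 0, 0.013, 0, 0, 0], [-0.007, 0, 0.013, 0, 0, 0], [-0.005, 0, 0.0135, 0, 0, 0], [-0.005, 0, 0.0135, 0, 0, 0]]])

```text
clock: 4.82
position: [0.4566, 0.0529, 0.1688]
ee_rot: [3.14, -0.103, -0.0]
force: [2.1, -0.7, 1.4]
width: 0.006
gripper_force: 1.0
```

Call:
arm_command(targets=[[[-0.003, 0, 0.012, 0, 0, 0], [-0.002, 0, 0.01, 0, 0, 0], [0, 0, 0.005, 0, 0, 0], [0, 0, 0.003, 0, 0, 0], [0, 0, 0, 0, 0, 0]]])

```text
clock: 5.45
position: [0.4513, 0.0532, 0.141]
ee_rot: [3.139, -0.103, -0.002]
force: [-11.1, -1.7, 27.1]
width: 0.005
gripper_force: 13.7
```

Call:
arm_command(targets=[[[0, 0, 0.001, 0, 0, 0], [0, 0, 0, 0, 0, 0], [0, 0, -0.02, 0, 0, 0], [0, 0, -0.04, 0, 0, 0], [0, 0.05, -0.03, 0, 0, 0], [0.03, 0.05, 0, 0, 0, 0], [0.03, 0.05, 0, 0, 0, 0], [0.03, 0, 0, 0, 0, 0]]])

```text
clock: 6.45
position: [0.532, -0.1079, 0.2285]
ee_rot: [3.137, -0.114, -0.001]
force: [-0.1, 1.3, 0.0]
width: 0.006
gripper_force: 0.0
```

```bash
python3 - <<'E'
from h import *
im=arm.get_image("top"); img=im["pixels"][:,:,::-1]; cv2.imwrite("pics/t1.png",cv2.resize(img[150:270,215:385],None,fx=4.5,fy=4.5,interpolation=cv2.INTER_CUBIC))
P=pts(im); np.save("t1.npy",P); z=P[...,2]
S=P[180:235,256:330].reshape(-1,3); S=S[(S[:,2]>.09)&(S[:,2]<.135)]
c,n=lidfit(S); print(c,n,"lid angle",n[0]*np.cos(.065)-n[1]*np.sin(.065))
R=P[165:250,245:330].reshape(-1,3); t=R[(R[:,2]>.137)&(R[:,2]<.155)&(abs(R[:,0]-.541)<.04)]
e=np.array([.998,-.065]);f=np.array([.065,.998]); b=np.c_[(t[:,:2]-[.530,.0525])@e,(t[:,:2]-[.530,.0525])@f]
print(len(t),b.min(0),b.max(0),np.median(b,0),t.mean(0)); print(arm.observe()["position"])
E
```

```text
[0.52251448 0.07697728 0.12372468] [-0.00552254  0.00404693  0.99997656] lid angle -0.005773739467059951
47 [-0.00555595 -0.01379432] [ 0.02828167 -0.00452985] [ 0.00858871 -0.00987038] [0.53933717 0.04249684 0.14763071]
[ 0.53589851 -0.105129    0.22847099]
```

View pics/t1.png

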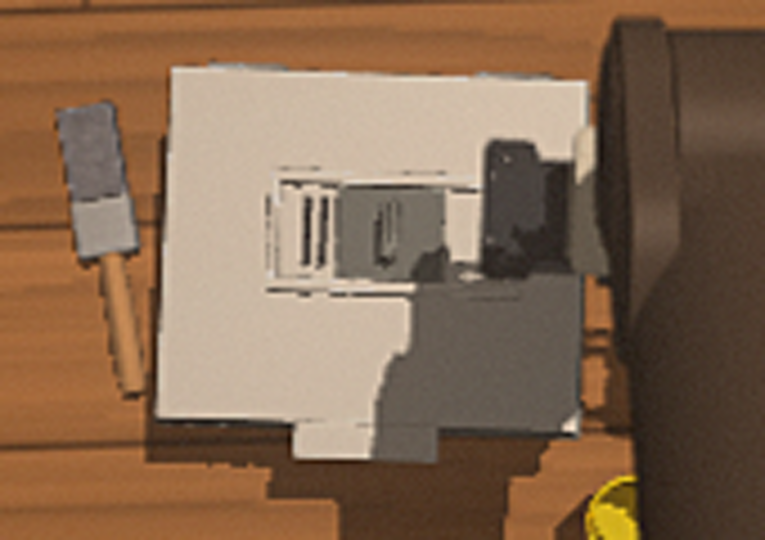

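Lid is level (shut); shutter plate at crop (390,232), tab (388,232), slots still uncovered at (315,230): vent ≈ 0.034. Descending at the tab's -y side.

Call:
arm_command(targets=[[[-0.003, -0.032, 0, 0, 0, 0], [-0.003, -0.032, 0, 0, 0, 0], [0, -0.033, 0, 0, 0, 0], [0, 0, 0.04, 0, 0, 0], [0, 0, 0.0255, 0, 0, 0], [0, 0, 0.01, 0, 0, 0], [0, 0, 0, 0, 0, 0]]])

```text
clock: 7.38
position: [0.5321, -0.0051, 0.153]
ee_rot: [3.14, -0.102, -0.002]
force: [-0.3, 0.3, -0.1]
width: 0.007
gripper_force: 0.0
```

Call:
arm_command(targets=[[[0, -0.008, 0, 0, 0, 0], [0, -0.008, 0, 0, 0, 0], [0, -0.008, 0, 0, 0, 0], [0, -0.008, 0, 0, 0, 0], [0, -0.008, 0, 0, 0, 0], [0, -0.008, 0, 0, 0, 0], [0, 0, 0, 0, 0, 0]]])

```text
clock: 8.25
position: [0.5355, 0.0438, 0.1531]
ee_rot: [-3.139, 0.101, 0.0]
force: [-0.2, 0.5, -1.0]
width: 0.008
gripper_force: 0.0
```

Call:
arm_command(targets=[[[0, -0.005, 0, 0, 0, 0], [0, -0.004, 0, 0, 0, 0], [0, 0, 0, 0, 0, 0]]])

```text
clock: 8.62
position: [0.536, 0.0522, 0.1531]
ee_rot: [-3.14, 0.102, 0.0]
force: [0.4, -0.0, 0.8]
width: 0.006
gripper_force: 0.0
```

Call:
arm_command(targets=[[[0, -0.003, 0, 0, 0, 0], [0, -0.002, 0, 0, 0, 0], [0, 0, 0, 0, 0, 0]]])

```text
clock: 9.0
position: [0.5361, 0.0538, 0.1531]
ee_rot: [3.136, -0.106, -0.001]
force: [-1.2, -9.8, 2.7]
width: 0.006
gripper_force: 4.9
```

The stop is met (9.8 N). Back off, rise, and check.

Call:
arm_command(targets=[[[0, 0, 0, 0, 0, 0], [0, 0.01, 0, 0, 0, 0], [0, 0.02, 0, 0, 0, 0], [0, 0, -0.04, 0, 0, 0], [0, 0, -0.04, 0, 0, 0], [0, 0.05, -0.03, 0, 0, 0], [0, 0.05, 0, 0, 0, 0], [0, 0.05, 0, 0, 0, 0], [0, 0, 0, 0, 0, 0]]])

```text
clock: 10.12
position: [0.5239, -0.1277, 0.2632]
ee_rot: [3.138, -0.114, 0.0]
force: [0.8, 1.2, 0.2]
width: 0.005
gripper_force: 0.0
```

```bash
python3 - <<'E'
from h import *
im=arm.get_image("top"); img=im["pixels"][:,:,::-1]; cv2.imwrite("pics/t2.png",cv2.resize(img[150:270,215:385],None,fx=4.5,fy=4.5,interpolation=cv2.INTER_CUBIC))
P=pts(im)
S=P[180:235,256:320].reshape(-1,3); S=S[(S[:,2]>.09)&(S[:,2]<.135)]
c,n=lidfit(S); print("lid angle",n[0])
R=P[165:250,245:330].reshape(-1,3); t=R[(R[:,2]>.137)&(R[:,2]<.155)&(abs(R[:,0]-.541)<.04)]
b=(t[:,:2]-[.530,.0525])@[.065,.998]; print(len(t),b.min(),b.max(),np.median(b)); print(arm.observe()["position"])
E
```

```text
lid angle -0.005786195520779483
52 0.019322402355982645 0.029563896843414993 0.023345149045966837
[ 0.52439122 -0.12474896  0.26319939]
```

View pics/t2.png

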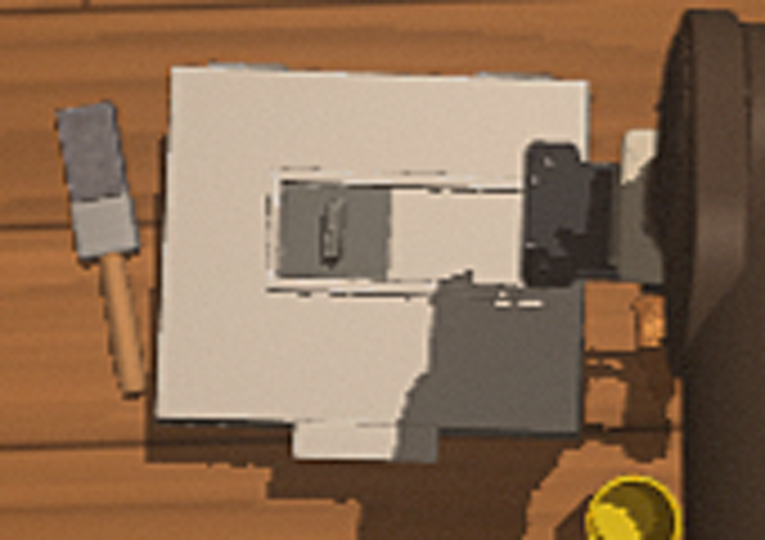

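The shutter (crop 333,230) is against the stop bar with the slots covered, and the tab is at y = +23.3 mm, where fully closed is 24 mm. The lid is level and the arm is clear.

```bash
python3 -c "
from cell import arm
print(arm.sign_off())"
```

```text
the job is handed in; nothing more can be done
None
```

The job is handed in after about 10 s of robot time: the last top-camera check showed the lid shut, the vent shutter against its stop bar and the arm clear of everything; the sign-off returned no verdict, and I did not re-measure the loose things.

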